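Lock the shaker platform with its taper pin

TASK

Take the steel locking pin out of its stand and lock the shaker for transport: work the pin's tapered tip through the hole in the platform and into the socket hidden beneath it, which is several millimetres out of line, so that the taper draws the loose platform into line, and press the pin fully home until its collar lies flush on the platform. Feel your way gently, never pressing the pin on the shaker with more than about 25 newtons, leave the glassware and bottles alone, and let go of the pin at the end.

Things in the scene. Friction and masses are not known exactly. Their poses are not given: they have to be found in the camera images.
- pin: Loose plain steel locking pin, about 150 g, upright in its stand at the start. Origin: centre of the underside of its collar; its z axis points up out of the knob. Above the origin: collar 30 mm across and 4 mm thick, then a plain round knob 22 mm across from 4 to 32 mm (the grip). Below: parallel shank 16 mm across down to -22 mm, then a taper narrowing evenly to a flat 4 mm wide tip at -62 mm.
- pin_tip (a point): Centre of the pin's flat tip, 62 mm under the body origin along the pin's axis.
- stand: Fixed grey plastic block 70 x 70 mm and 68 mm high with a 21 mm hole 66 mm deep down its middle, where the pin hangs loosely by its collar. Origin: centre of its underside. It stands to the left or to the right of the shaker.
- shaker: Fixed white bench shaker, housing 260 x 240 mm. Origin on the bench under the middle of the housing; x points away from the control panel. Inside, under the platform's hole, a fixed aluminium socket plate 10 mm thick, its top face 12 mm below the platform's top, with a 17 mm through hole, free below. Its place in the housing differs by up to 7 mm from one shaker to the next: find it by feel.
- platform: Aluminium platform 250 x 230 x 10 mm, level, top face 92 mm above the bench, two clamped flasks, 95 mm high, on its far half. It can be pushed at least 3.5 mm every way, and all the way into line, along the shaker's x and y against about 4 N of drag each; it does not turn or spring back. Origin: middle of its underside. At the start its hole is 8 to 9 mm out of line with the socket, in an unmeasured direction.
- lock_hole (a point): Centre of the 17 mm through hole in the platform, at the platform's top face; it moves with the platform. It lies 65 mm from the platform's middle towards the control panel (the shaker's -x). The pin is home when its collar lies on this face.
- reagent: Loose amber glass jar, 60 mm across, 100 mm high: a bystander, on the side where the stand is not.
- wash: Loose white wash bottle with orange cap, 64 mm across, 160 mm high: a bystander beside the far end of the shaker.
- beaker: Loose glass beaker 80 mm across, 100 mm high: a bystander beside the far end of the shaker.
There are look-alikes about, which are no part of the job. Several things have the shape of the pin; the one meant has the colours described above.

How it is judged:
By the outcome, as a careful person would: the job done as asked, in the order asked, and still so for the second after the job is handed in, with the robot touching nothing.
It also fails if it takes over 67 s, if anything falls off the work surface, if the arm or the gripper's body presses on something with over 40 N, if the wrist force passes 120 N, or if a joint passes its speed limit or range.

ROBOT

A 6-joint arm with a two-finger parallel gripper is mounted at the origin on the work surface. World frame = base frame: x ahead of the robot, y to its left, z up, the work surface at z = 0. Lengths are in mm, angles in rad, forces in N, time in s.
With the tool pointing down it reaches from about 275 to 1000 mm from the base axis. Payload 8.4 kg.
Tool frame: the origin (TCP) lies where the fingers leave the gripper's body, on its centre line; the fingertips stand 73 mm ahead of it and the grasp point (between the pads) lies 54 mm ahead of it (grip_point_offset is the distance from the TCP to the grasp point, in mm); z points along the fingers, y is the direction in which the jaws open and shut (so a half turn about z gives the same grasp; the last joint's range is limited). The gripper opens to 85 mm and grips with 20 to 120 N. Pads are 22 mm wide; open, the fingers measure 114 mm over their backs; the gripper's body (76 mm by 85 mm) begins 54 mm behind the grasp point. The pads swing forward as they close: fully open they stand 13 mm farther back than shut.
Start: joints at [1.344, 0.353, 1.633, -0, 1.155, -0.002], TCP at [139.318, 609.277, 303.881] pointing down, gripper open.
Joint ranges: [-2.63, 2.63], [-0.92, 2.1], [0.06, 2.66], [-1.3, 4.44], [0, 2.69], [-3.02, 3.02]. Speed limits (rad/s): [2.22, 2.22, 2.79, 3.14, 3.14, 3.14].

INTERFACE

Orientations are given as [roll, pitch, yaw] about the fixed x, y, z axes, in that order (R = Rz(yaw) Ry(pitch) Rx(roll)).
In Python, from rig import sense, grab_frame, sign_off, grip_point_offset gives the robot as it stands. The module is installed in compiled form; this text tells all that it offers.
- The arm moves only by the tool drive_tool, never from a script. Its argument "targets" is one flat list of numbers, 7 for each row, row after row: the shift along the tool's x, y, z in m, then the turn, a rotation vector about the tool's x, y, z in rad, then the opening, from 0 (shut) to 1 (fully open). In form: [tx, ty, tz, wx, wy, wz, grip, tx, ty, tz, wx, wy, wz, grip, ...]. A call has 1 to 12 rows; each row is the pose to reach, as a shift and turn from the pose commanded when the call began, along the tool's axes at that moment; what a row does not reach only later rows make up. A row lasts 1/12 s, in which the tool goes at most 41.7 mm and 7.16 degrees, less where a joint would pass 70% of its speed; a pose out of reach is approached as far as the arm can. A call with a gripper value outside its range is refused whole. The fingers move at their own pace and stop on an object; "force" is the grip in N (left out, the last holds). Time passes only in rows, so rows that repeat a pose let the fingers close. It gives the time, the measured TCP pose, the force and the opening at its end, in the units of the state.
- sense(): the state, without advancing time (a new reading comes with each control period).
- grab_frame(name): name is "side" or "top"; returns a dict with "color" (480x640x3 uint8, blue, green, red), "vertical_fov" (degrees; the focal length in pixels is half the picture's height over the tangent of half this angle, whatever the lens; pixels are square), "cx", "cy" (the principal point, pixels), "world_from_camera" (4x4, takes a point from camera to world coordinates). Camera axes: x right, y down, z forward; pixel columns grow to the right and rows downward; lengths in mm; the calibration is good to about 2 mm. A picture is of the moment at which its call begins. There is no depth.
- sign_off(): hands the job in, once; it reports no verdict.
The state is a dict: "clock": time; "qpos": joint angles; "qvel": joint speeds; "joint_efforts": joint torques, N m; "eef_pos": TCP position; "tcp_rot": TCP orientation; "contact_force": force on the tool from outside, world axes, zero at the start; "wrist_torque": the same for the moment, N m; "opening": opening from 0.0 (shut) to 1.0 (fully open).
Only numpy, scipy, OpenCV 4.12 (cv2) and the standard library are available. Lean on these libraries where they do the work, as an engineer would, in place of code of your own. Each camera call takes 0.05 s, during which the arm holds its last target. There are 200 camera calls.

## Working session

There is one attempt and no reset: what is moved stays moved. The work goes in short steps, Python scripts to look and compute and a tool call to move; the robot and the scene stay as the last step left them, time stands still between calls to the robot, and variables do not carry over. Pictures are saved under pics/ and viewed, about 8 in all and at most 12, crops included, and the job is handed in when it is done.

Besides the shell and the picture viewer there is one more tool, called after "Emit:" as a command line: name --argument value ..., lists and objects as JSON in quotes. drive_tool: Moves the arm, as the interface text tells. Its arguments: {"type":"object","properties":{"targets":{"type":"array"},"force":{"type":"number"}},"required":["targets"]}

```bash
mkdir -p pics
python3 - <<'E'
from rig import *
import cv2,numpy as np
s=sense();print(s)
print(grip_point_offset)
for n in("side","top"):
    f=grab_frame(n);cv2.imwrite(f"pics/{n}0.png",f["color"]);print(n,f["vertical_fov"],f["cx"],f["cy"],np.round(f["world_from_camera"],3).tolist())
E
```

```text
{'clock': 0.0, 'qpos': array([ 1.34361579e+00,  3.53644218e-01,  1.63414864e+00,  4.32684192e-06,
        1.15517569e+00, -2.41390525e-03]), 'qvel': array([ 0.00064995, -0.00098027, -0.00077358, -0.00011288,  0.00086459,
        0.00055295]), 'joint_efforts': array([-1.42100162e-04, -6.05238318e+01, -3.42073131e+01,  1.35189171e-04,
        9.02819680e-03, -1.41689975e-05]), 'eef_pos': array([139.22195004, 608.91044762, 303.15785242]), 'tcp_rot': array([-3.14021677e+00, -7.27733435e-06,  2.91682427e+00]), 'contact_force': array([ 0.18598728, -0.00566907, -0.99595545]), 'wrist_torque': array([ 0.02099336, -0.00625313, -0.00537307]), 'opening': 1.001580299599182}
53.900000000000006
side 57.168584413157674 320.698686376004 242.82681013555768 [[-0.984, -0.094, 0.152, 473.492], [-0.178, 0.596, -0.783, 653.497], [-0.017, -0.798, -0.603, 606.506], [0.0, 0.0, 0.0, 1.0]]
top 44.26246099599701 312.273352168617 237.3482097667222 [[0.028, -0.982, 0.185, 379.031], [-1.0, -0.03, -0.004, 23.72], [0.009, -0.185, -0.983, 1221.305], [0.0, 0.0, 0.0, 1.0]]
```

View pics/top0.png

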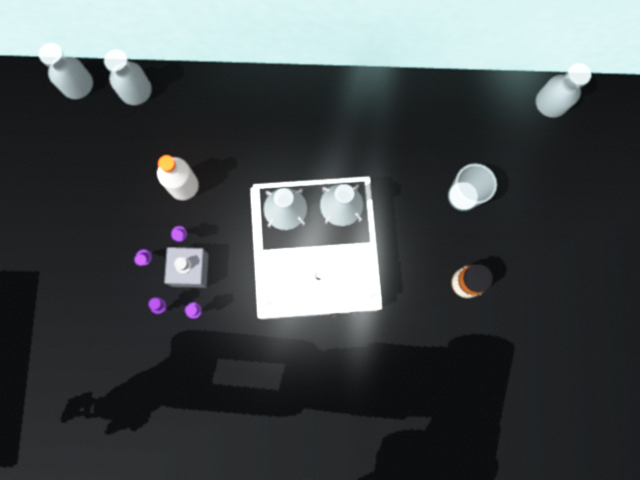

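View pics/side0.png

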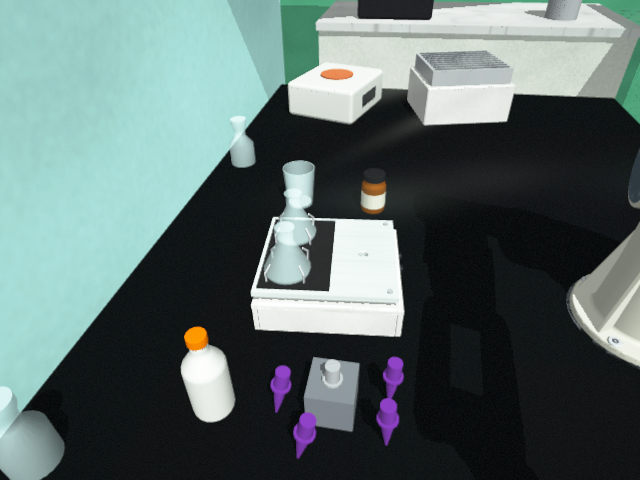

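The top view shows the grey stand with the pin at about (183,265), the platform hole at (318,276), the jar at (470,281) and the wash bottle at (175,175). The purple look-alikes surround the stand. Next I'll zoom in on the pin and hole in both views.

```bash
cat > h.py <<'E'
import numpy as np,cv2
from rig import *
def ray(f,u,v):
    fl=240/np.tan(np.radians(f["vertical_fov"]/2));M=np.array(f["world_from_camera"])
    return M[:3,3],M[:3,:3]@np.array([(u-f["cx"])/fl,(v-f["cy"])/fl,1])
def onz(f,u,v,z):
    o,d=ray(f,u,v);return (o+d*(z-o[2])/d[2])[:2]
def two(fa,a,fb,b):
    o,d=ray(fa,*a);p,e=ray(fb,*b);t=np.linalg.lstsq(np.c_[d,-e],p-o,rcond=None)[0]
    A=o+d*t[0];B=p+e*t[1];return (A+B)/2,np.linalg.norm(A-B)
def px(f,P):
    fl=240/np.tan(np.radians(f["vertical_fov"]/2));M=np.linalg.inv(f["world_from_camera"]);c=M[:3,:3]@P+M[:3,3];return c[0]/c[2]*fl+f["cx"],c[1]/c[2]*fl+f["cy"]
E
python3 - <<'E'
import cv2,numpy as np
t=cv2.imread('pics/top0.png');s=cv2.imread('pics/side0.png')
def c(i,u,v,w,h,k):return cv2.resize(i[v-h:v+h,u-w:u+w],None,fx=k,fy=k,interpolation=cv2.INTER_NEAREST)
a=np.hstack([c(t,186,267,25,25,8)[:300+100],c(t,318,276,25,25,8)])
b=np.hstack([c(s,333,380,40,20,5)[:200],c(s,363,254,40,20,5)])
cv2.imwrite('pics/z0.png',np.vstack([a,b]))
E
```

```text
(no output)
```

View pics/z0.png

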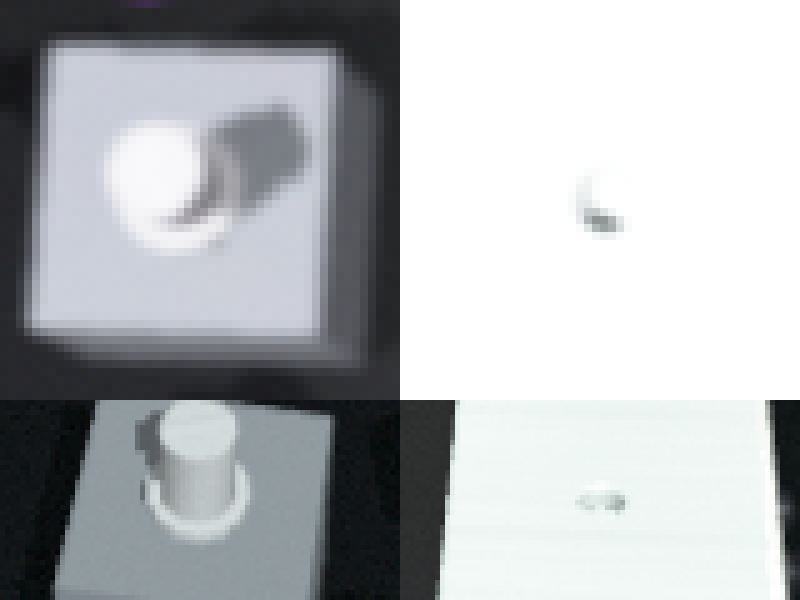

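Run:
```python
from h import *
s=grab_frame("side");t=grab_frame("top")
print("knob",onz(t,180.6,262.4,100),two(t,(180.6,262.4),s,(293+199/5,360+30/5)))
print("collar",onz(t,183.8,266.1,71), onz(s,293+197/5,360+93/5,72))
print("hole",onz(t,319.6,276,92),onz(s,363,254,92),two(t,(319.6,276),s,(363,254)))
g=t["color"].min(2);print(g[268:284,310:330]); g=s["color"].min(2);print(g[247:261,353:374])
# stand top quad
print("stand",[onz(t,161+a/8-.5,242+b/8-.5,68).round(1) for a,b in((48,45),(338,48),(320,338),(28,328))])
# platform/housing outline
g=t["color"].min(2);
for v in(260,275,290,300):print(v,g[v,245:268],g[v,368:388])
for u in (280,320,350):print(u,g[308:324,u],g[172:194,u])
```

```text
knob [533.53372536 270.09845039] (array([534.20013344, 270.69839625,  97.2837277 ]), np.float64(0.5789071391833412))
collar [530.40175039 269.69929005] [534.67611184 273.27309817]
hole [516.21211344   3.26705323] [519.09312862   7.08990927] (array([518.00389389,   3.16764487,  88.68229739]), np.float64(2.758217848560184))
[[255 255 255 255 255 255 255 255 255 255 255 255 255 255 255 255 255 255
  255 255]
 [255 255 255 255 255 255 255 255 255 255 255 255 255 255 255 255 255 255
  255 255]
 [255 255 255 255 255 255 255 255 255 255 255 255 255 255 255 255 255 255
  255 255]
 [255 255 255 255 255 255 254 254 254 254 254 255 255 255 255 255 255 255
  255 255]
 [255 255 255 255 255 254 250 250 253 253 254 254 255 255 255 255 255 255
  255 255]
 [255 255 255 255 254 248 242 250 254 255 254 254 254 255 255 255 255 255
  255 255]
 [255 255 255 255 252 241 239 251 255 255 255 255 255 255 255 255 255 255
  255 255]
 [255 255 255 255 249 235 237 251 255 255 255 255 255 255 255 255 255 255
  255 255]
 [255 255 255 255 248 230 228 242 254 255 255 255 255 255 255 255 255 255
  255 255]
 [255 255 2
[... 2441 characters left out ...]
5 215 118  83  77  73  71
  65  62]
300 [ 70  72  70  73  73  75  76  75  76  76 101 187 255 255 255 255 255 255
 255 255 255 255 255] [255 255 255 255 255 255 255 255 255 255 255 255 255 207 102  69  64  61
  58  54]
280 [255 255 255 255 255 255 255 255 248 187 126 105 102 102 100 101] [ 44  43  45  45  46  45  46  47  48  84 187 253 255 255 243 162 157 220
 242 246 246 246]
320 [255 255 255 255 255 249 202 134  92  88  88  88  86  85  85  84] [ 60  61  59  64  64  66  79 147 238 255 255 254 195 104  86  89  89  87
  86  86  88  87]
350 [255 255 255 240 169 121 111 111 112 109 109 107 106 106 104 103] [ 48  48  47  47  69 148 240 255 255 253 183  83  71 115 180 225 237 239
 239 239 239 239]
```

Emit:
drive_tool --targets '[-0.46,-0.242,0.054,0,0,-0.2246,0.6,-0.46,-0.242,0.054,0,0,-0.2246,0.6,-0.46,-0.242,0.054,0,0,-0.2246,0.6,-0.46,-0.242,0.054,0,0,-0.2246,0.6,-0.46,-0.242,0.054,0,0,-0.2246,0.6,-0.46,-0.242,0.054,0,0,-0.2246,0.6,-0.46,-0.242,0.054,0,0,-0.2246,0.6,-0.46,-0.242,0.054,0,0,-0.2246,0.6,-0.46,-0.242,0.054,0,0,-0.2246,0.6,-0.46,-0.242,0.054,0,0,-0.2246,0.6,-0.46,-0.242,0.054,0,0,-0.2246,0.6,-0.46,-0.242,0.054,0,0,-0.2246,0.6]' --force 60

```text
clock: 1.2
eef_pos: [517.6, 284.1, 252.0]
tcp_rot: [3.142, -0.0, 3.141]
contact_force: [-0.2, -0.3, 1.0]
opening: 0.599
```

Emit:
drive_tool --targets '[0,0,0,0,0,0,0.6,0,0,0,0,0,0,0.6,0,0,0,0,0,0,0.6]'

```text
clock: 1.45
eef_pos: [516.2, 285.5, 252.0]
tcp_rot: [-3.141, -0.001, 3.14]
contact_force: [-0.4, 0.1, -0.1]
opening: 0.601
```

Emit:
drive_tool --targets '[-0.0173,-0.0143,0.02,0,0,0,0.6,-0.0173,-0.0143,0.05,0,0,0,0.6,-0.0173,-0.0143,0.082,0,0,0,0.6,-0.0173,-0.0143,0.082,0,0,0,0.6,-0.0173,-0.0143,0.082,0,0,0,0.6,-0.0173,-0.0143,0.082,0,0,0,0.6]'

```text
clock: 1.95
eef_pos: [533.6, 272.6, 171.7]
tcp_rot: [3.141, 0.001, -3.14]
contact_force: [0.6, 0.5, 1.2]
opening: 0.595
```

Run:
```python
from h import *
print(sense()["eef_pos"],sense()["contact_force"])
s=grab_frame("side");c=s["color"][300:440,230:430];cv2.imwrite('pics/s1.png',cv2.resize(c,None,fx=4,fy=4,interpolation=2))
```

```text
[533.64853226 272.6331987  171.704837  ] [0.58869117 0.49726837 1.15986901]
```

View pics/s1.png

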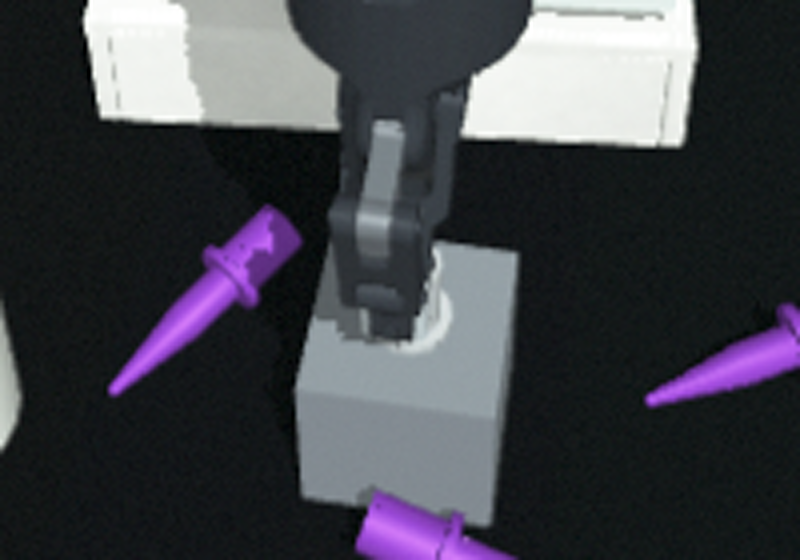

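The gripper straddles the knob; the near finger is at crop column 385 and the collar's right edge is at 452. The purple look-alikes have toppled by themselves, since they stood on their tips. Next I'll check the centring along x.

Run:
```python
from h import *
s=grab_frame("side")
q=lambda P:(np.array(px(s,np.array(P,float)))-[230,300])*4+1.5
print("finger tip outer",q((533.6,310,97)),q((533.6,302,97)),"w11",q((522.6,306,97)),q((544.6,306,97)))
for x in(529,531,533,535):print(x,"collar right edge",q((x-15,271,72)),"centre",q((x,271,72)))
```

```text
finger tip outer [396.82998073 362.88362316] [400.72514531 342.43822567] w11 [431.38138837 357.35728926] [366.37945164 347.88269776]
529 collar right edge [469.41143133 318.72060347] centre [427.77440184 312.81172768]
531 collar right edge [463.8423391  317.93027153] centre [422.2455844  312.02711129]
533 collar right edge [458.27864222 317.14070526] centre [416.72210389 311.2432523 ]
535 collar right edge [452.72033286 316.35190356] centre [411.20395261 310.46014959]
```

Emit:
drive_tool --targets '[0.0015,-0.001,0.011,0,0,0,0.6,0.0015,-0.001,0.02,0,0,0,0.6,0.0015,-0.001,0.02,0,0,0,0.6,0.0015,-0.001,0.02,0,0,0,0,0.0015,-0.001,0.02,0,0,0,0,0.0015,-0.001,0.02,0,0,0,0,0.0015,-0.001,0.02,0,0,0,0,0.0015,-0.001,0.02,0,0,0,0,0.0015,-0.001,0.02,0,0,0,0,0.0015,-0.001,0.02,0,0,0,0]' --force 100

```text
clock: 2.88
eef_pos: [532.4, 270.5, 150.7]
tcp_rot: [3.141, 0.001, 3.141]
contact_force: [-1.2, -1.0, 6.8]
opening: 0.221
```

Run:
```python
from h import *
x=sense();print(x["eef_pos"],x["contact_force"],x["wrist_torque"],x["opening"])
```

```text
[532.39080512 270.51776881 150.73167588] [-1.18782682 -1.00759358  6.7649537 ] [-0.17591946  0.21677162 -0.04505208] 0.22145359014923433
```

Emit:
drive_tool --targets '[0,0,-0.005,0,0,0,0,0,0,-0.015,0,0,0,0,0,0,-0.03,0,0,0,0,0,0,-0.05,0,0,0,0,0,0,-0.07,0,0,0,0,0,0,-0.09,0,0,0,0,0,0,-0.11,0,0,0,0,0,0,-0.11,0,0,0,0,0,0,-0.11,0,0,0,0,0,0,-0.11,0,0,0,0]'

```text
clock: 3.72
eef_pos: [531.7, 270.3, 259.7]
tcp_rot: [-3.141, -0.001, 3.141]
contact_force: [-0.3, -0.6, -1.7]
opening: 0.224
```

Run:
```python
from h import *
x=sense();print(x["eef_pos"],x["contact_force"],x["wrist_torque"],x["opening"])
s=grab_frame("side");c=s["color"][210:440,200:430];cv2.imwrite('pics/s2.png',cv2.resize(c,None,fx=2.6,fy=2.6,interpolation=2))
```

```text
[531.71554024 270.25600524 259.70156579] [-0.29183236 -0.62720941 -1.67693524] [0.00084811 0.01834258 0.02387797] 0.22369420433431708
```

View pics/s2.png

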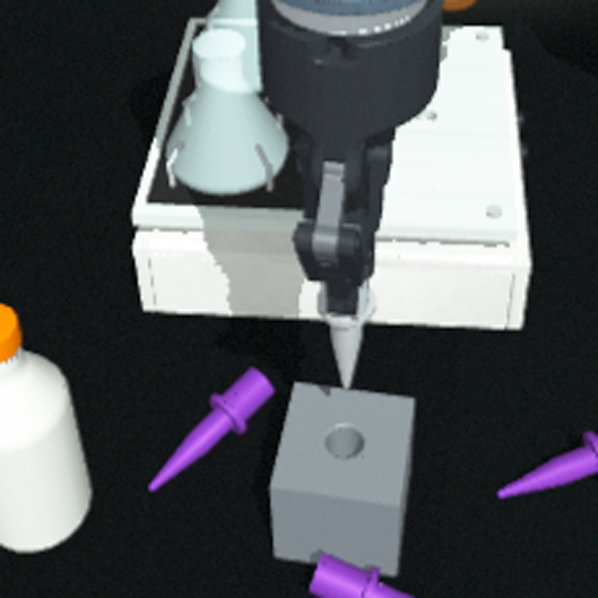

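The pin is held upright, with its collar against the fingertips and its tip at crop (347,388), about (333.5,359.2) in the full image.

Run:
```python
from h import *
s=grab_frame("side")
for y in(268,270.3,272):
    o,d=ray(s,200+347/2.6-.3,210+388/2.6-.3);print(y,(o+d*(y-o[1])/d[1]).round(1))
print(px(s,np.array([531.,270.3,115])))
# stand hole centre
print("standhole",onz(s,200+344/2.6-.3,210+442/2.6-.3,68))
t=grab_frame("top");cv2.imwrite('pics/t2.png',t["color"])
print("hole",onz(t,318.3,275.4,92),onz(s,362.6,253.6,92))
```

```text
268 [534.4 268.  109.4]
270.3 [534.  270.3 112.4]
272 [533.8 272.  114.6]
(np.float64(335.34273964208194), np.float64(358.0204845131017))
standhole [535.39711827 272.35868814]
hole [517.29816778   5.79804041] [519.95390621   6.01062925]
```

Emit:
drive_tool --targets '[0.002,-0.015,0,0,0,0,0,0.004,-0.045,0,0,0,0,0,0.006,-0.085,0,0,0,0,0,0.008,-0.125,0,0,0,0,0,0.01,-0.165,0,0,0,0,0,0.012,-0.205,0,0,0,0,0,0.0135,-0.24,0,0,0,0,0,0.0143,-0.258,0,0,0,0,0,0.0143,-0.2645,0,0,0,0,0,0.0143,-0.2645,0,0,0,0,0,0.0143,-0.2645,0,0,0,0,0,0.0143,-0.2645,0,0,0,0,0]'

```text
clock: 4.87
eef_pos: [517.8, 6.8, 260.1]
tcp_rot: [3.141, -0.0, -3.141]
contact_force: [-0.5, -0.2, -2.2]
opening: 0.22
```

Run:
```python
from h import *
x=sense();print(x["eef_pos"],x["contact_force"],x["wrist_torque"],x["opening"])
s=grab_frame("side");c=s["color"][200:300,300:430];cv2.imwrite('pics/s3.png',cv2.resize(c,None,fx=5,fy=5,interpolation=2))
```

```text
[517.76313302   6.79497988 260.05865325] [-0.45402496 -0.24910279 -2.21369011] [0.005868   0.02248382 0.03838291] 0.21984605691561054
```

View pics/s3.png

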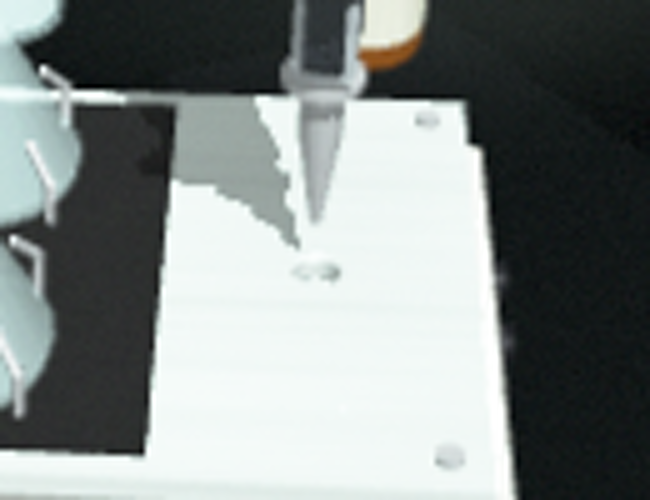

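The tip (317,223) is directly above the hole (317,271). The dark sliver inside the hole suggests that the socket lies towards −x and slightly +y, so I'll bias that way and descend to just above the socket plate.

Emit:
drive_tool --targets '[0.002,0.0002,0.006,0,0,0,0,0.004,0.0005,0.014,0,0,0,0,0.004,0.0005,0.02,0,0,0,0,0.004,0.0005,0.024,0,0,0,0,0.004,0.0005,0.027,0,0,0,0,0.004,0.0005,0.029,0,0,0,0,0.004,0.0005,0.031,0,0,0,0,0.004,0.0005,0.032,0,0,0,0,0.004,0.0005,0.032,0,0,0,0,0.004,0.0005,0.032,0,0,0,0]'

```text
clock: 5.75
eef_pos: [513.9, 6.4, 228.4]
tcp_rot: [-3.142, 0.0, 3.141]
contact_force: [0.5, -0.9, -1.6]
opening: 0.223
```

```bash
cat > st.py <<'E'
from rig import *
x=sense();print(x["clock"],x["eef_pos"].round(2),x["contact_force"].round(2),x["wrist_torque"].round(3),x["tcp_rot"].round(4))
E
python3 st.py
```

```text
5.75 [513.94   6.43 228.4 ] [ 0.5  -0.92 -1.57] [-0.009 -0.096  0.012] [-3.1416e+00  3.0000e-04  3.1413e+00]
```

Emit:
drive_tool --targets '[0,0,0.001,0,0,0,0,0,0,0.002,0,0,0,0,0,0,0.003,0,0,0,0,0,0,0.0038,0,0,0,0,0,0,0.0045,0,0,0,0,0,0,0.0045,0,0,0,0,0,0,0.0045,0,0,0,0]'

```text
clock: 6.33
eef_pos: [513.8, 6.5, 223.7]
tcp_rot: [3.142, -0.0, 3.141]
contact_force: [-0.1, -0.6, -1.6]
opening: 0.222
```

Emit:
drive_tool --targets '[0,0,0.0007,0,0,0,0,0,0,0.0014,0,0,0,0,0,0,0.002,0,0,0,0,0,0,0.002,0,0,0,0,0,0,0.002,0,0,0,0]'

```text
clock: 6.75
eef_pos: [513.8, 6.5, 221.7]
tcp_rot: [3.142, -0.0, 3.141]
contact_force: [0.3, -0.4, -1.9]
opening: 0.222
```

Emit:
drive_tool --targets '[0,0,0.0007,0,0,0,0,0,0,0.0014,0,0,0,0,0,0,0.0021,0,0,0,0,0,0,0.0028,0,0,0,0,0,0,0.0035,0,0,0,0,0,0,0.004,0,0,0,0,0,0,0.004,0,0,0,0,0,0,0.004,0,0,0,0]'

```text
clock: 7.42
eef_pos: [513.8, 6.5, 217.7]
tcp_rot: [-3.142, -0.0, 3.141]
contact_force: [-0.1, -0.0, -1.6]
opening: 0.221
```

Emit:
drive_tool --targets '[0.0007,0.0003,0,0,0,0,0,0.0014,0.0007,0,0,0,0,0,0.0021,0.001,0,0,0,0,0,0.0028,0.0014,0,0,0,0,0,0.0035,0.0017,0,0,0,0,0,0.0035,0.0017,0,0,0,0,0,0.0035,0.0017,0,0,0,0,0]'

```text
clock: 8.0
eef_pos: [510.9, 7.9, 218.1]
tcp_rot: [-3.141, 0.002, 3.142]
contact_force: [3.8, -4.1, -3.1]
opening: 0.222
```

```bash
python3 st.py
```

```text
8.0 [510.95   7.92 218.07] [ 3.79 -4.11 -3.15] [-0.782 -0.858 -0.016] [-3.1411e+00  1.6000e-03  3.1416e+00]
```

Emit:
drive_tool --targets '[0,0,0.001,0,0,0,0,0,0,0.002,0,0,0,0,0,0,0.003,0,0,0,0,0,0,0.004,0,0,0,0,0,0,0.005,0,0,0,0,0,0,0.006,0,0,0,0,0,0,0.006,0,0,0,0]'

```text
clock: 8.58
eef_pos: [510.9, 8.1, 212.0]
tcp_rot: [-3.141, 0.001, 3.141]
contact_force: [3.9, -3.4, 1.2]
opening: 0.223
```

```bash
python3 st.py
```

```text
8.5833 [510.92   8.14 211.99] [ 3.9  -3.43  1.17] [-0.657 -0.922 -0.01 ] [-3.1415e+00  1.4000e-03  3.1414e+00]
```

Emit:
drive_tool --targets '[0,0,0.001,0,0,0,0,0,0,0.002,0,0,0,0,0,0,0.003,0,0,0,0,0,0,0.004,0,0,0,0,0,0,0.005,0,0,0,0,0,0,0.006,0,0,0,0,0,0,0.006,0,0,0,0]'

```text
clock: 9.17
eef_pos: [510.8, 8.0, 206.0]
tcp_rot: [-3.141, 0.001, 3.142]
contact_force: [3.6, -2.8, 2.3]
opening: 0.224
```

```bash
python3 st.py
```

```text
9.1667 [510.84   8.04 206.01] [ 3.62 -2.8   2.26] [-0.763 -0.789 -0.053] [-3.1413e+00  1.2000e-03  3.1415e+00]
```

Emit:
drive_tool --targets '[0,0,0.001,0,0,0,0,0,0,0.002,0,0,0,0,0,0,0.003,0,0,0,0,0,0,0.004,0,0,0,0,0,0,0.005,0,0,0,0,0,0,0.006,0,0,0,0,0,0,0.006,0,0,0,0]'

```text
clock: 9.75
eef_pos: [510.5, 8.0, 199.8]
tcp_rot: [-3.141, 0.0, 3.141]
contact_force: [3.7, -3.3, 3.7]
opening: 0.22
```

```bash
python3 st.py
```

```text
9.75 [510.47   8.05 199.83] [ 3.67 -3.26  3.7 ] [-0.831 -0.681 -0.041] [-3.1413e+00  3.0000e-04  3.1415e+00]
```

Emit:
drive_tool --targets '[0,0,0.0008,0,0,0,0,0,0,0.0016,0,0,0,0,0,0,0.0024,0,0,0,0,0,0,0.0032,0,0,0,0,0,0,0.004,0,0,0,0,0,0,0.004,0,0,0,0]'

```text
clock: 10.25
eef_pos: [510.2, 8.0, 195.7]
tcp_rot: [-3.141, -0.0, 3.142]
contact_force: [2.3, -4.5, 2.7]
opening: 0.222
```

```bash
python3 st.py
```

```text
10.25 [510.19   8.02 195.69] [ 2.27 -4.46  2.71] [-0.852 -0.54   0.037] [-3.1413e+00 -4.0000e-04  3.1416e+00]
```

Emit:
drive_tool --targets '[0.0005,0,0,0,0,0,0,0.001,0,0.0006,0,0,0,0,0.0012,0,0.0014,0,0,0,0,0.0012,0,0.0022,0,0,0,0,0.0012,0,0.003,0,0,0,0,0.0012,0,0.003,0,0,0,0]'

```text
clock: 10.75
eef_pos: [509.3, 8.1, 192.7]
tcp_rot: [-3.141, 0.0, 3.141]
contact_force: [3.2, -4.6, 1.7]
opening: 0.222
```

```bash
python3 st.py
```

```text
10.75 [509.27   8.06 192.71] [ 3.18 -4.56  1.67] [-0.785 -0.803 -0.031] [-3.1414e+00  3.0000e-04  3.1415e+00]
```

Emit:
drive_tool --targets '[0.0003,0,0.0006,0,0,0,0,0.0005,0,0.0012,0,0,0,0,0.0005,0,0.0018,0,0,0,0,0.0005,0,0.0024,0,0,0,0,0.0005,0,0.003,0,0,0,0,0.0005,0,0.003,0,0,0,0]'

```text
clock: 11.25
eef_pos: [508.8, 8.1, 189.7]
tcp_rot: [-3.141, 0.0, 3.141]
contact_force: [3.7, -4.1, 2.1]
opening: 0.218
```

```bash
python3 st.py
```

```text
11.25 [508.81   8.06 189.75] [ 3.7  -4.11  2.15] [-0.85  -0.715 -0.039] [-3.1414e+00  4.0000e-04  3.1415e+00]
```

Emit:
drive_tool --targets '[0.0003,0,0.0006,0,0,0,0,0.0003,0,0.0012,0,0,0,0,0.0003,0,0.0018,0,0,0,0,0.0003,0,0.0025,0,0,0,0,0.0003,0,0.0025,0,0,0,0]'

```text
clock: 11.67
eef_pos: [508.4, 8.0, 187.3]
tcp_rot: [-3.141, 0.0, 3.141]
contact_force: [3.2, -4.9, 1.7]
opening: 0.221
```

```bash
python3 st.py
```

```text
11.6667 [508.45   8.   187.26] [ 3.22 -4.86  1.67] [-0.899 -0.738  0.012] [-3.1413e+00  2.0000e-04  3.1415e+00]
```

Emit:
drive_tool --targets '[0.0002,-0.0002,0.0006,0,0,0,0,0.0002,-0.0002,0.0012,0,0,0,0,0.0002,-0.0002,0.0018,0,0,0,0,0.0002,-0.0002,0.0025,0,0,0,0,0.0002,-0.0002,0.0025,0,0,0,0]'

```text
clock: 12.08
eef_pos: [508.2, 7.8, 184.8]
tcp_rot: [-3.141, 0.0, 3.141]
contact_force: [3.3, -4.5, 3.4]
opening: 0.22
```

```bash
python3 st.py
```

```text
12.0833 [508.21   7.84 184.75] [ 3.33 -4.5   3.36] [-0.818 -0.634 -0.049] [-3.1413e+00  1.0000e-04  3.1414e+00]
```

Emit:
drive_tool --targets '[0.0002,-0.0001,0.0006,0,0,0,0,0.0002,-0.0001,0.0012,0,0,0,0,0.0002,-0.0001,0.0018,0,0,0,0,0.0002,-0.0001,0.0024,0,0,0,0,0.0002,-0.0001,0.003,0,0,0,0,0.0002,-0.0001,0.003,0,0,0,0]'

```text
clock: 12.58
eef_pos: [508.0, 7.7, 181.7]
tcp_rot: [-3.141, 0.0, 3.142]
contact_force: [3.0, -3.9, 2.1]
opening: 0.219
```

```bash
python3 st.py
```

```text
12.5833 [508.01   7.71 181.74] [ 3.02 -3.91  2.06] [-0.876 -0.678  0.01 ] [-3.1413e+00  1.0000e-04  3.1415e+00]
```

Sliding well. Home should be at TCP z of about 174.7, so 7 mm remain.

Emit:
drive_tool --targets '[0,0,0.0006,0,0,0,0,0,0,0.0012,0,0,0,0,0,0,0.0018,0,0,0,0,0,0,0.0024,0,0,0,0,0,0,0.003,0,0,0,0,0,0,0.0036,0,0,0,0,0,0,0.0042,0,0,0,0,0,0,0.005,0,0,0,0,0,0,0.005,0,0,0,0]'

```text
clock: 13.33
eef_pos: [508.0, 7.7, 176.8]
tcp_rot: [-3.141, 0.0, 3.142]
contact_force: [3.3, -5.8, 2.8]
opening: 0.217
```

```bash
python3 st.py
```

```text
13.3333 [508.03   7.66 176.78] [ 3.3  -5.81  2.82] [-0.975 -0.661  0.004] [-3.1412e+00  2.0000e-04  3.1415e+00]
```

Emit:
drive_tool --targets '[0,-0.0002,0.0004,0,0,0,0,0,-0.0002,0.0008,0,0,0,0,0,-0.0002,0.0012,0,0,0,0,0,-0.0002,0.0016,0,0,0,0,0,-0.0002,0.0016,0,0,0,0]'

```text
clock: 13.75
eef_pos: [508.1, 7.6, 175.2]
tcp_rot: [-3.141, 0.0, 3.141]
contact_force: [2.9, -4.8, 2.5]
opening: 0.214
```

```bash
python3 st.py
```

```text
13.75 [508.06   7.6  175.19] [ 2.92 -4.78  2.53] [-0.77  -0.641 -0.032] [-3.1415e+00  3.0000e-04  3.1414e+00]
```

Now tiny steps until Fz rises.

Emit:
drive_tool --targets '[0,0,0.0003,0,0,0,0,0,0,0.0006,0,0,0,0,0,0,0.0009,0,0,0,0,0,0,0.0009,0,0,0,0]'

```text
clock: 14.08
eef_pos: [508.2, 7.6, 174.6]
tcp_rot: [-3.141, 0.0, 3.141]
contact_force: [2.1, -3.6, 6.8]
opening: 0.219
```

```bash
python3 st.py
```

```text
14.0833 [508.16   7.59 174.59] [ 2.08 -3.6   6.84] [-0.803 -0.413  0.014] [-3.1415e+00  4.0000e-04  3.1414e+00]
```

Emit:
drive_tool --targets '[0,0,0.0002,0,0,0,0,0,0,0.0004,0,0,0,0,0,0,0.0004,0,0,0,0,0,0,0.0004,0,0,0,0]'

```text
clock: 14.42
eef_pos: [508.2, 7.6, 174.5]
tcp_rot: [-3.141, 0.001, 3.141]
contact_force: [0.9, -4.3, 11.4]
opening: 0.221
```

Run:
```python
import st
from h import *
s=grab_frame("side");c=s["color"][200:300,300:430];cv2.imwrite('pics/s4.png',cv2.resize(c,None,fx=6,fy=6,interpolation=2))
```

```text
14.4167 [508.21   7.56 174.52] [ 0.85 -4.26 11.38] [-0.808 -0.208  0.035] [-3.1414e+00  6.0000e-04  3.1414e+00]
```

View pics/s4.png

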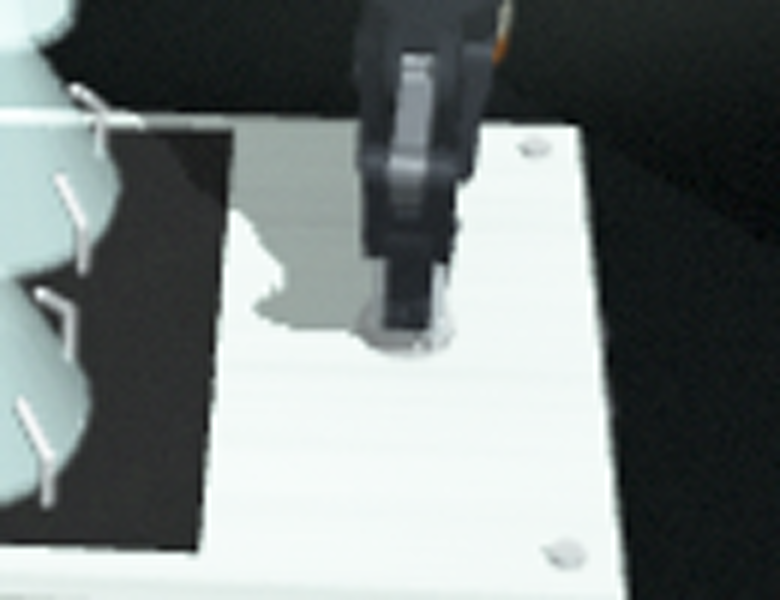

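The collar sits on the platform at crop (405,335), and TCP z of 174.5 matches the predicted home height of 174.7. Release now.

Emit:
drive_tool --targets '[0,0,0,0,0,0,0.3,0,0,0,0,0,0,0.4,0,0,0,0,0,0,0.55,0,0,0,0,0,0,0.6,0,0,0,0,0,0,0.6,0,0,0,0,0,0,0.6,0,0,0,0,0,0,0.6]'

```text
clock: 15.05
eef_pos: [507.7, 7.7, 173.7]
tcp_rot: [3.142, -0.0, 3.141]
contact_force: [-0.0, -0.2, -0.1]
opening: 0.598
```

```bash
python3 st.py
```

```text
15.05 [507.75   7.74 173.72] [-0.03 -0.25 -0.11] [-0.011  0.013 -0.007] [ 3.1415e+00 -5.0000e-04  3.1414e+00]
```

Emit:
drive_tool --targets '[0,0,-0.01,0,0,0,0.6,0,0,-0.03,0,0,0,0.6,0,0,-0.06,0,0,0,0.6,0,0,-0.1,0,0,0,0.6,0,0.02,-0.13,0,0,0,0.6,0,0.06,-0.15,0,0,0,0.6,0,0.1,-0.15,0,0,0,0.6,0,0.14,-0.15,0,0,0,0.6,0,0.18,-0.15,0,0,0,0.6,0,0.22,-0.15,0,0,0,0.6,0,0.22,-0.15,0,0,0,0.6,0,0.22,-0.15,0,0,0,0.6]'

```text
clock: 16.05
eef_pos: [507.5, 229.6, 324.4]
tcp_rot: [3.141, 0.0, -3.138]
contact_force: [-0.7, -0.7, 0.2]
opening: 0.601
```

Run:
```python
import st
from h import *
s=grab_frame("side");t=grab_frame("top")
f=lambda i,u,v,k=5:cv2.resize(i[v-40:v+40,u-40:u+40],None,fx=k,fy=k,interpolation=2)
cv2.imwrite('pics/end.png',np.vstack([np.hstack([f(s["color"],367,245),f(t["color"],322,275)]),cv2.resize(t["color"],(267,200)).repeat(1,0) if 0 else np.hstack([cv2.resize(t["color"],(267,200)),cv2.resize(s["color"],(267,200)),np.zeros((200,266,3),np.uint8)])]))
```

```text
16.05 [507.53 229.56 324.41] [-0.65 -0.68  0.21] [ 0.039 -0.002  0.022] [ 3.1415e+00  2.0000e-04 -3.1382e+00]
```

View pics/end.png

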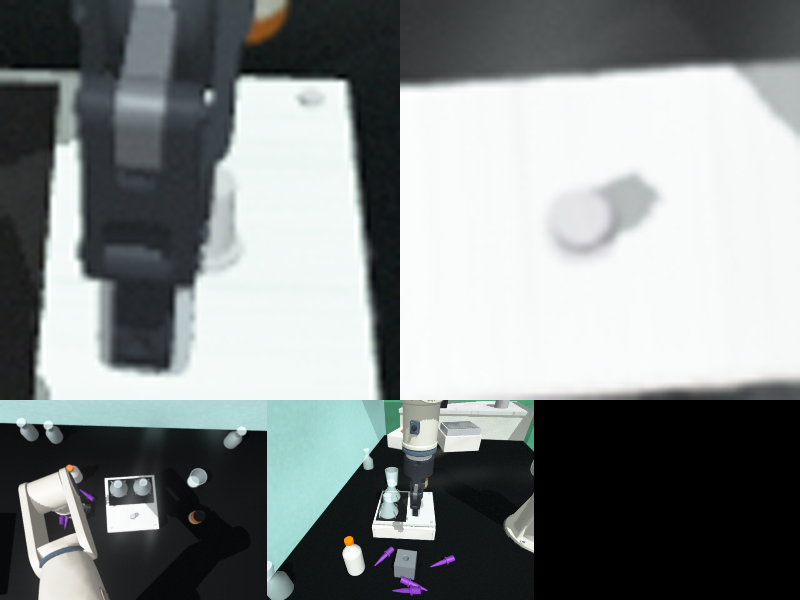

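Emit:
drive_tool --targets '[0.03,0,0,0,0,0,0.6,0.07,0,0,0,0,0,0.6,0.11,0,0,0,0,0,0.6,0.15,0,0,0,0,0,0.6,0.15,0,0,0,0,0,0.6,0.15,0,0,0,0,0,0.6]'

```text
clock: 16.65
eef_pos: [356.6, 226.3, 324.3]
tcp_rot: [3.142, 0.001, 3.141]
contact_force: [0.1, 0.9, -0.0]
opening: 0.598
```

Run:
```python
from h import *
s=grab_frame("side");t=grab_frame("top")
f=lambda i,u,v,k=10:cv2.resize(i[v-25:v+25,u-20:u+20],None,fx=k,fy=k,interpolation=2)
cv2.imwrite('pics/end2.png',np.hstack([f(s["color"],367,245),f(t["color"],320,278)]))
for z in(92,96,124):print(z,px(s,np.array([508,7.7,z])),px(t,np.array([508,7.7,z])))
```

```text
92 (np.float64(368.90760014321853), np.float64(254.78226432138348)) (np.float64(317.18189935131585), np.float64(280.18301897199797))
96 (np.float64(369.012350286788), np.float64(253.10124897237833)) (np.float64(317.2179462117026), np.float64(279.9462946027621))
124 (np.float64(369.76324447636955), np.float64(241.0510062218367)) (np.float64(317.4774732000757), np.float64(278.2419474845085))
```

View pics/end2.png

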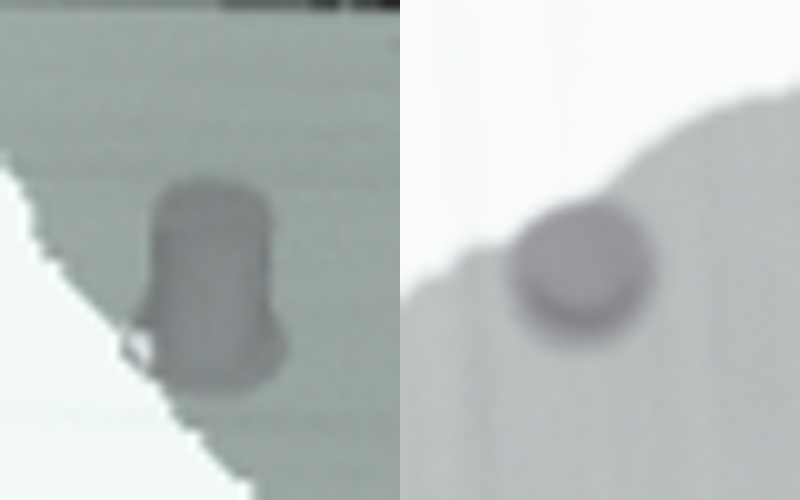

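The pin stands upright. Its knob top is at about (368,240) in the full side image against (370,241) predicted for home, and the collar's front edge is at row 259, as expected for lying flush.

```bash
python3 -c "from rig import *;print(sign_off())"
```

```text
the job is handed in; nothing more can be done
None
```

The pin is fully home in the shaker, the platform is locked, and the gripper has let go. I handed the job in at about 17 s on the robot's clock.

- **How it went:** I took the pin from its stand and lowered the tip through the platform hole, offset towards the socket. A dark sliver seen in the hole pointed that way. I then went down in small steps, following the side forces, until the collar landed.
- **Forces:** Each reading was taken at the end of a move. Side forces stayed under 6 N per axis, and the final downward press was about 11–13 N, against the 25 N limit.
- **Seating check:** At home the TCP stopped at 174.5 mm, against 174.7 mm worked out from the pick-up. The last pictures show the pin upright, with knob and collar within about 1–2 pixels (roughly 2–3 mm) of where they should be. Force readings after release were within 1 N of zero, and the arm ended well clear of the shaker.
- **Disagreements:** The side camera read about 2–3 mm high in x compared with the arm, so I went by the top camera and the arm.
- **Bystanders:** The purple look-alike pins, which stood on their tips, fell over early on. I saw no contact with them, and the force readings then stayed near zero. The bottles, beaker and flasks look untouched in the last pictures.

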